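# Oil the index plunger of the seal-carving turntable and hold it out

### The arm

A 6-joint arm with a two-finger parallel gripper is mounted at the origin on the work surface. World frame = base frame: x ahead of the robot, y to its left, z up, the work surface at z = 0. Lengths are in mm, angles in rad, forces in N, time in s.
With the tool pointing down it reaches from about 275 to 1000 mm from the base axis. Payload 8.4 kg.
Tool frame: the origin (TCP) lies at the very end of the fingers, on their centre line; the grasp point (between the pads) lies 19 mm behind it; z points along the fingers, y is the direction in which the jaws open and shut (so a half turn about z gives the same grasp; the last joint's range is limited). The gripper opens to 85 mm and grips with 20 to 120 N. Pads are 22 mm wide; open, the fingers measure 114 mm over their backs; the gripper's body (76 mm by 85 mm) begins 54 mm behind the grasp point. The pads swing forward as they close: fully open they stand 13 mm farther back than shut.
Start: joints at [1.28, 0.353, 1.633, -0, 1.155, -0.002], TCP at [178, 599.119, 196.281] pointing down, gripper open.
Joint ranges: [-2.63, 2.63], [-0.92, 2.1], [0.06, 2.66], [-1.3, 4.44], [0, 2.69], [-3.02, 3.02]. Speed limits (rad/s): [2.22, 2.22, 2.79, 3.14, 3.14, 3.14].

### API

Orientations are given as [roll, pitch, yaw] about the fixed x, y, z axes, in that order (R = Rz(yaw) Ry(pitch) Rx(roll)).
In Python, from rig import r gives the robot as it stands.
- The arm moves only by the tool move_arm, never from a script. Its argument "increments" is a list of rows, each an object of numbers: "tx", "ty", "tz": the shift along the tool's x, y, z in cm; "rx", "ry", "rz": the turn, a rotation vector about the tool's x, y, z in degrees; "gripper": the gripper's target within -1 to 1 (fully open at 1, half-way at 0, shut at -1). A call has 1 to 12 rows; each row shifts and turns the commanded pose from where the row before left it, along the tool's axes as they then stand; what a row does not reach is not made up. A row lasts 1/10 s, in which the tool goes at most 50 mm and 8.59 degrees, less where a joint would pass 70% of its speed; a pose out of reach is approached as far as the arm can. A call is refused whole if a number of a shift passes 5 or a number of a turn 8.59, either way. A call with a gripper value outside its range is refused whole. The fingers move at their own pace and stop on an object; "squeeze" is the grip in N (left out, the last holds). Time passes only in rows, so rows that do not move let the fingers close. It gives the time, the measured TCP pose, the force and the opening at its end, in the units of the state.
- r.sense(): the state, without advancing time (a new reading comes with each control period).
- r.grab_frame(name): name is "scene" or "top"; returns (picture, depth): 480x640x3 uint8, red, green, blue; 480x640 float32, mm along the optical axis (not along the pixel's ray), 0 where there is no reading.
- r.camera_model(name): a dict with "fx", "fy", "cx", "cy" (pixels), "R" (3x3) and "t" (3): a world point X has camera coordinates R X + t. Camera axes: x right, y down, z forward; pixel columns grow to the right and rows downward; lengths in mm; the calibration is good to about 2 mm. A picture is of the moment at which its call begins. camera_model takes no time and is no camera call.
- r.sign_off(): hands the job in, once; it reports no verdict.
Trained networks look in the newest picture that a camera, given by its name, has taken for a name from the list of things; names that differ only in an ending like _2 or _b are one class to them, and where a whole thing is asked for, a point or a joint stands for the part that bears it (a point fixed in the world has none). Each returns a list of dicts, best first, with "confidence" (0 to 1); they miss things now and then, are a little off and sometimes report something else, mostly with a low value. They report only what shows in the picture. A call takes as long as a camera call. They do not tell look-alikes from the thing itself.
- r.cut_out(query, camera): "mask" (480x640 bool, what is visible of it) and "bbox" ([left, top, right, bottom] in pixels, round what is visible of it).
- r.place_of(query, camera): "location" ([row, column] in pixels: a listed point, or the origin of a listed thing).
The state is a dict: "clock": time; "qpos": joint angles; "qvel": joint speeds; "joint_efforts": joint torques, N m; "eef_pos": TCP position; "tcp_rot": TCP orientation; "contact_force": force on the tool from outside, world axes, zero at the start; "wrist_torque": the same for the moment, N m; "opening": opening from 0.0 (shut) to 1.0 (fully open).
Only numpy, scipy, OpenCV 4.12 (cv2) and the standard library are available. Lean on these libraries where they do the work, as an engineer would, in place of code of your own. Each camera call takes 0.05 s, during which the arm holds its last target. There are 200 camera calls.

### The job

The index plunger of the seal-carving turntable is stiff: with the plunger in its hole, press the nozzle cap of the little lubricant can aimed at its stem fully down for a moment and let it spring back up. Then take the plunger by its T-handle, pull it straight up as far as it goes and keep holding it there, so that I can turn the disc: finish while still gripping it, fully pulled, because it snaps back if let go. Leave everything else on the desk where it stands.

Things in the scene. Friction and masses are not known exactly. Their poses are not given: they have to be found in the camera images.
- jig: fixed seal-carving turntable: grey base 160 (x) x 150 (y) x 12 mm; aluminium disc, diameter 120, top at 34 mm, with 12 index holes and a small vice with a marble seal (top at 80 mm). Its index plunger stands upright at x 0, y -48 mm in a dark barrel (diameter 22, top at 90 mm) on an arm (top at 85 mm) from a post at -x. Origin under the base's centre, at desk height; z up
- plunger_handle (a point): centre of the black T-handle bar at the top of the plunger: 14 mm wide along the jig's x, 46 mm long along the jig's y, 14 mm tall; 120 mm above the desk when seated, 30 mm above the barrel's top, joined to it by an 8 mm steel stem. It moves with the plunger; axes parallel to the jig's, so pinch it along the jig's x
- plunger_tip (a point): lower end of the 8 mm plunger pin; seated it is 10 mm deep in the disc's hole (24 mm above the desk), fully pulled it is 10 mm clear above the disc
- plunger (a joint): lift of the plunger in m: 0 seated in its hole, 0.020 fully pulled up against its stop. A spring pulls it down: 6 N when seated, 12 N when fully up (plus under 1 N of friction); it does not latch
- can: fixed small lubricant can, diameter 38 mm, held in a square 56 mm grey foot beside the turntable, about 120 mm from the plunger on the turntable's -y side, its nozzle (its +y) aimed roughly at the plunger's stem; origin under its centre, on the desk
- nozzle_top (a point): centre of the flat top of the can's round white nozzle cap (diameter 29 mm, with a thin spout to +y), 114 mm above the desk when up; moves with the cap. Press it straight down
- nozzle (a joint): how far the nozzle cap is pressed down, in m: 0 up, 0.006 fully down; a spring pushes it up with 1.5 N at the top and 4.5 N fully down
- paperweight: flat dark steel paperweight bar, 22 x 180 x 12 mm, lying beyond the turntable; origin under its centre, long along its y; loose bystander
- seal_stone: small spare marble seal, 24 x 24 x 54 mm, standing near the turntable between it and the can, off their line; origin under its centre; loose bystander
- ink_bottle: black ink bottle, diameter 48 mm, 85 mm tall, standing at the turntable's side away from the can; origin under its centre; loose bystander
- inkstone: dark rectangular inkstone 150 x 100 x 24 mm at the right; origin under its centre; loose bystander
- model_book: thick open model book, about 185 x 262 x 25 mm, at the left; origin under its centre; loose bystander
- brush_jar: blue ceramic jar of brushes, diameter 84 mm, jar 95 mm tall, brushes to 260 mm, at the right; origin under its centre; loose bystander
- water_dropper: round white ceramic water dropper, diameter 60 mm, 38 mm tall, at the left; origin under its centre; loose bystander
Things that resemble listed ones, but are neither listed nor needed, are in the scene too. There is more than one size of the can; the one meant has the size given above. Of the things that look like the jig, the larger one is meant.

How it is judged:
By the outcome, as a careful person would: the job done as asked, in the order asked, and still so for the second after the job is handed in, while the arm keeps its last pose, push and grip.
It also fails if it takes over 38 s, if anything falls off the work surface, if the arm or the gripper's body presses on something with over 40 N, if the wrist force passes 120 N, or if a joint passes its speed limit or range.

## Working session

There is one attempt and no reset: what is moved stays moved. The work goes in short steps, Python scripts to look and compute and a tool call to move; the robot and the scene stay as the last step left them, time stands still between calls to the robot, and variables do not carry over. Pictures are saved under pics/ and viewed, about 8 in all and at most 12, crops included, and the job is handed in when it is done.

Besides the shell and the picture viewer there is one more tool, called after "Emit:" as name(argument=value, ...) on one line, values as JSON. move_arm: Moves the arm, as the interface text tells. Its arguments: {"type":"object","properties":{"increments":{"type":"array","items":{"type":"object","properties":{"tx":{"type":"number"},"ty":{"type":"number"},"tz":{"type":"number"},"rx":{"type":"number"},"ry":{"type":"number"},"rz":{"type":"number"},"gripper":{"type":"number"}}}},"squeeze":{"type":"number"}},"required":["increments"]}

```bash
mkdir -p pics; cat > h.py <<'E'
import numpy as np, cv2
from rig import r
def pt(cam,d,row,col,z=None):
    m=r.camera_model(cam);R=np.array(m['R']);t=np.array(m['t'])
    ray=np.array([(col-m['cx'])/m['fx'],(row-m['cy'])/m['fy'],1.0])
    if z is None:
        return R.T@(ray*d-t)
    o=-R.T@t;v=R.T@ray
    return o+v*(z-o[2])/v[2]
def cloud(cam,dep):
    m=r.camera_model(cam);R=np.array(m['R']);t=np.array(m['t'])
    v,u=np.mgrid[0:480,0:640]
    P=np.stack([(u-m['cx'])/m['fx']*dep,(v-m['cy'])/m['fy']*dep,dep],-1)
    return (P-t)@R
E
python3 - <<'E'
from h import *
for c in ('scene','top'):
    p,d=r.grab_frame(c); cv2.imwrite(f'pics/{c}0.png',p[:,:,::-1]); np.save(c+'0.npy',d)
    m=r.camera_model(c);print(c,m['fx'],-np.array(m['R']).T@np.array(m['t']))
    for q,z in (('plunger_handle',120),('nozzle_top',114),('jig',0),('can',0),('seal_stone',0)):
        for k in r.place_of(q,c)[:4]:
            print(q,round(k['confidence'],2),np.round(k['location']),pt(c,d,*k['location'],z=z).round(1))
print(r.sense())
E
```

```text
scene 522.2289263043268 [1067.70295523  503.15189005  905.6697795 ]
plunger_handle 0.78 [231. 308.] [520.7   0.6 120. ]
plunger_handle 0.4 [177. 256.] [ 468.2 -203.3  120. ]
plunger_handle 0.35 [172. 210.] [ 524.9 -298.9  120. ]
nozzle_top 0.72 [220. 261.] [ 556.1 -101.9  114. ]
nozzle_top 0.44 [254. 214.] [ 684.6 -109.3  114. ]
nozzle_top 0.39 [219. 217.] [ 614.  -176.1  114. ]
jig 0.63 [205. 270.] [ 431.  -207.8    0. ]
jig 0.61 [272. 327.] [505.2  37.7  -0. ]
can 0.76 [251. 263.] [ 551.4 -114.7   -0. ]
can 0.59 [242. 218.] [ 598.6 -215.2    0. ]
can 0.55 [278. 223.] [ 663.5 -129.     0. ]
seal_stone 0.78 [282. 270.] [607.  -40.2   0. ]
top 460.76537186724096 [ 315.31923732   34.86033703 1129.97839848]
plunger_handle 0.46 [235. 332.] [510.4  -3.7 120. ]
plunger_handle 0.4 [268. 428.] [ 440.5 -216.7  120. ]
nozzle_top 0.69 [217. 381.] [ 553.9 -115.8  114. ]
nozzle_top 0.6 [177. 385.] [ 648.7 -125.6  114. ]
nozzle_top 0.54 [207. 425.] [ 579.  -215.8  114. ]
jig 0.85 [247. 310.] [503.5  44.9   0. ]
can 0.8 [185. 378.] [ 664.9 -127.2    0. ]
can 0.79 [209. 414.] [ 604.7 -215.9    0. ]
can 0.68 [229. 375.] [ 550.7 -116.6    0. ]
seal_stone 0.48 [209. 351.] [600.8 -55.9   0. ]
{'clock': 0.6, 'qpos': array([ 1.27959532e+00,  3.52980977e-01,  1.63339264e+00, -1.13622068e-06,
        1.15517962e+00, -2.40427755e-03]), 'qvel': array([-0.00104595, -0.00048659, -0.00096832,  0.00145924,  0.00019838,
        0.00146008]), 'joint_efforts': array([ 7.39839870e-04, -6.04872108e+01, -3.42307734e+01,  5.40800215e-05,
        1.18021890e-03,  2.47124382e-05]), 'eef_pos': array([178.00697386, 599.1317235 , 196.29601171]), 'tcp_rot': array([3.14155324e+00, 1.13428198e-06, 2.85279638e+00]), 'contact_force': array([-0.04633103,  0.07089384,  0.54534486]), 'wrist_torque': array([-0.01126634, -0.01604198, -0.05676929]), 'opening': 0.997245372695798}
```

```bash
ls pics
```

```text
scene0.png
top0.png
```

```bash
python3 - <<'E'
import cv2,numpy as np
a=cv2.imread('pics/scene0.png')[130:330,170:420];b=cv2.imread('pics/top0.png')[140:320,220:470]
a=cv2.resize(a,(800,640))[:600];cv2.imwrite('pics/a.png',a);cv2.imwrite('pics/b.png',cv2.resize(b,(800,576)))
E
```

```text
(no output)
```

View pics/a.png

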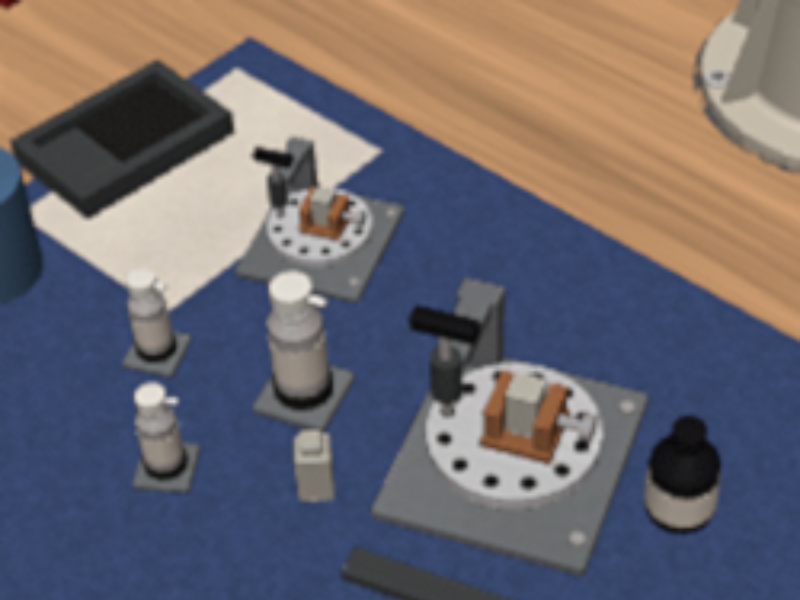

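View pics/b.png

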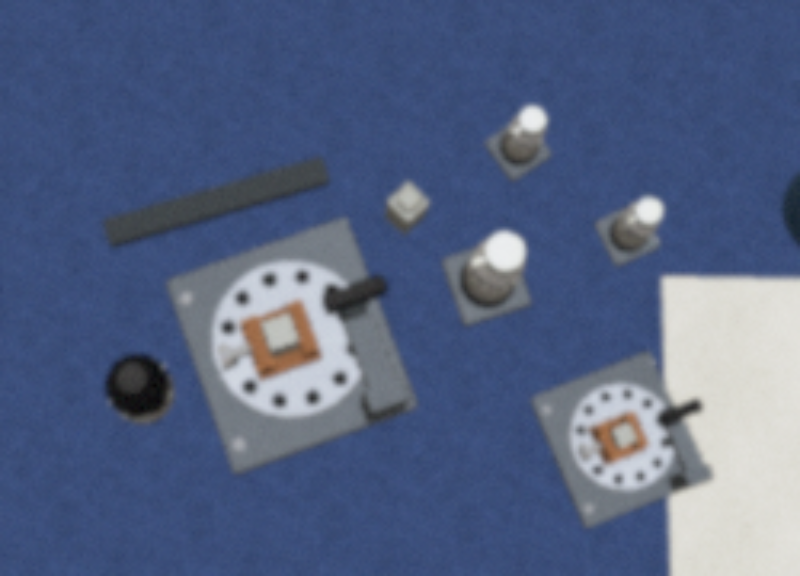

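View pics/top0.png

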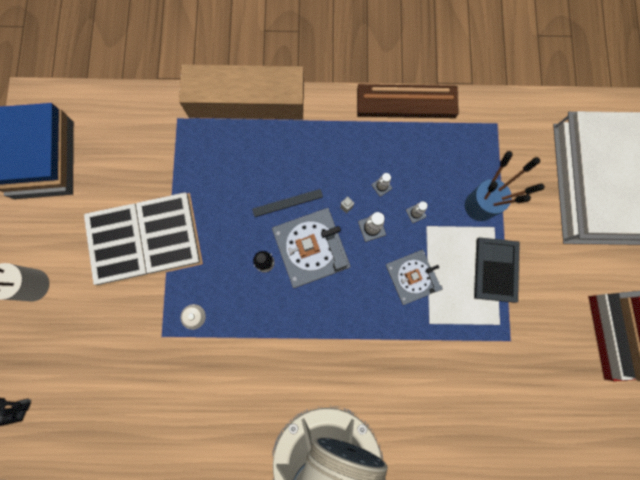

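The crops show the large jig centred at about px (310,247) in the top view, with its T-handle at (332,235). The small look-alike jig is at (414,275). The largest can has its cap at (377,219), and the two small cans are at (383,180) and (419,208). I'll use the large jig and the large can, and refine both with depth.

```bash
python3 - <<'E'
from h import *
C={}
for c in ('scene','top'):
    d=np.load(c+'0.npy');P=cloud(c,d);P[d==0]=np.nan;C[c]=P
    p=cv2.imread(f'pics/{c}0.png')
    def sel(cen,rad,z0,z1): return (np.hypot(P[...,0]-cen[0],P[...,1]-cen[1])<rad)&(P[...,2]>z0)&(P[...,2]<z1)
    for n,cen,rad,z0,z1 in (('handle',(513,-3),40,118,135),('cap',(555,-116),30,106,125),('cap2',(648,-126),25,70,125),('base',(505,40),125,5,20),('disc',(505,40),80,28,42),('foot',(551,-116),50,4,25),('seal',(601,-50),40,40,70)):
        Q=P[sel(cen,rad,z0,z1)]
        if len(Q)<5: print(c,n,len(Q));continue
        a=cv2.minAreaRect(Q[:,:2].astype(np.float32))
        print(c,n,len(Q),'mean',Q.mean(0).round(1),'zmed/max',np.median(Q[:,2]).round(1),Q[:,2].max().round(1),'rect',np.round(a[0],1),np.round(a[1],1),round(a[2],1))
    for q,z in (('plunger_handle',120),('nozzle_top',114),('plunger_tip',24)):
      for k in r.place_of(q,c)[:3]: print(q,round(k['confidence'],2),np.round(k['location'],1),pt(c,d,*k['location'],z=z).round(1))
E
```

```text
scene handle 151 mean [522.9   1.7 124.1] zmed/max 124.4 128.4 rect [ 5.208e+02 -1.000e-01] [17.8 46.7] 22.6
scene cap 128 mean [ 556.8 -104.2  111.8] zmed/max 112.1 116.9 rect [ 556.4 -105.6] [29.8 26.5] 63.9
scene cap2 78 mean [ 663.5 -129.2   77.8] zmed/max 78.5 84.6 rect [ 661.3 -130.4] [20.  21.4] 71.6
scene base 1943 mean [533.2  69.8  10.6] zmed/max 10.5 19.9 rect [516.9  54. ] [191.6 231.2] 69.6
scene disc 1333 mean [514.2  48.6  33.3] zmed/max 33.0 41.9 rect [504.6  43.7] [121.5 123.6] 4.7
scene foot 312 mean [563.5 -96.2  11.8] zmed/max 9.5 24.6 rect [ 556.5 -106.1] [57.3 57.3] 20.4
scene seal 104 mean [611.2 -39.6  47. ] zmed/max 46.5 55.0 rect [609.2 -41.6] [26.4 21.4] 43.9
plunger_handle 0.78 [231.3 308.4] [520.7   0.6 120. ]
plunger_handle 0.4 [177.  256.3] [ 468.2 -203.3  120. ]
plunger_handle 0.35 [172.  209.5] [ 524.9 -298.9  120. ]
nozzle_top 0.72 [220.1 261.2] [ 556.1 -101.9  114. ]
nozzle_top 0.44 [253.5 213.5] [ 684.6 -109.3  114. ]
nozzle_top 0.39 [219.1 217.2] [ 614.  -176.1  114. ]
top handle 131 mean [516.6  -1.6 125.6] zmed/max 125.8 132.2 rect [517.1  -1.8]
[... 161 characters left out ...]
/max 79.2 83.6 rect [ 659.1 -131.9] [23.1 18.5] 86.8
top base 1921 mean [509.   57.3  11. ] zmed/max 11.1 20.0 rect [505.4  40.8] [222.7 240. ] 69.7
top disc 1312 mean [497.4  45.7  33.6] zmed/max 33.4 42.0 rect [498.3  48.3] [120.8 106.3] 8.3
top foot 283 mean [ 542.1 -105.3    9.9] zmed/max 8.9 24.7 rect [ 550.4 -113.8] [95.3 89.8] 80.6
top seal 93 mean [603.8 -44.5  47.5] zmed/max 45.2 57.7 rect [605.2 -44.8] [23.  24.9] 46.4
plunger_handle 0.46 [235.1 331.6] [510.4  -3.7 120. ]
plunger_handle 0.4 [267.5 427.7] [ 440.5 -216.7  120. ]
nozzle_top 0.69 [217.4 381.1] [ 553.9 -115.8  114. ]
nozzle_top 0.6 [177.3 384.8] [ 648.7 -125.6  114. ]
nozzle_top 0.54 [207.3 424.8] [ 579.  -215.8  114. ]
```

Emit:
move_arm(increments=[{"tx": -3.5, "ty": -3.5, "gripper": -1}, {"tx": -3.5, "ty": -3.5}, {"tx": -3.5, "ty": -3.5}, {"tx": -3.5, "ty": -3.5}, {"tx": -3.5, "ty": -3.5}, {"tx": -3.5, "ty": -3.5}, {"tx": -3.5, "ty": -3.5}, {"tx": -3.5, "ty": -3.5}, {"tx": -3.5, "ty": -3.5}, {"tx": -3.5, "ty": -3.5}, {"tx": -3.5, "ty": -3.5}, {"tx": -3.5, "ty": -3.5}], squeeze=60)

```text
invalid input
```

Emit:
move_arm(increments=[{"tx": -3.5, "ty": -3.5}, {"tx": -3.5, "ty": -3.5}, {"tx": -3.5, "ty": -3.5}, {"rz": 7.5}, {"rz": 7.5}, {"rz": 7.5}, {"rz": 7.5}, {"rz": 7.5}, {"rz": 7.5}, {"rz": 7.5}])

```text
invalid input
```

```bash
python3 - <<'E'
from h import *
for c in ('scene','top'):
    d=np.load(c+'0.npy');P=cloud(c,d);P[d==0]=np.nan
    a=np.deg2rad(20.5);D=P-np.array([519,-1,0]);u=D[...,0]*np.cos(a)+D[...,1]*np.sin(a);v=-D[...,0]*np.sin(a)+D[...,1]*np.cos(a)
    for u0 in range(-100,60,10):
        s=(u>=u0)&(u<u0+10)&(abs(v)<30); print(c,u0,s.sum(),np.nanmax(P[s][:,2]).round(0) if s.any() else '')
E
```

```text
scene -100 30 2.0
scene -90 11 2.0
scene -80 36 87.0
scene -70 107 87.0
scene -60 115 87.0
scene -50 57 90.0
scene -40 39 75.0
scene -30 39 77.0
scene -20 60 87.0
scene -10 109 128.0
scene 0 319 128.0
scene 10 171 124.0
scene 20 86 38.0
scene 30 108 37.0
scene 40 116 36.0
scene 50 122 36.0
top -100 97 6.0
top -90 140 85.0
top -80 107 89.0
top -70 93 88.0
top -60 96 88.0
top -50 98 89.0
top -40 97 88.0
top -30 96 87.0
top -20 94 90.0
top -10 173 132.0
top 0 89 128.0
top 10 26 36.0
top 20 66 37.0
top 30 87 37.0
top 40 81 36.0
top 50 76 35.0
```

Emit:
move_arm(increments=[{"tx": -3.5, "ty": -3.5, "tz": 0, "rx": 0, "ry": 0, "rz": 0, "gripper": -1}, {"tx": -3.5, "ty": -3.5, "tz": 0, "rx": 0, "ry": 0, "rz": 0, "gripper": -1}], squeeze=60)

```text
clock: 1.1
eef_pos: [225.2, 511.6, 196.0]
tcp_rot: [-3.142, 0.0, 2.855]
contact_force: [1.2, -0.9, 0.2]
opening: 0.688
```

Emit:
move_arm(increments=[{"tx": -3.5, "ty": -3.5, "tz": 0, "rx": 0, "ry": 0, "rz": 0, "gripper": -1}, {"tx": -3.5, "ty": -3.5, "tz": 0, "rx": 0, "ry": 0, "rz": 0, "gripper": -1}, {"tx": -3.5, "ty": -3.5, "tz": 0, "rx": 0, "ry": 0, "rz": 0, "gripper": -1}, {"tx": -3.5, "ty": -3.5, "tz": 0, "rx": 0, "ry": 0, "rz": 0, "gripper": -1}, {"tx": -3.5, "ty": -3.5, "tz": 0, "rx": 0, "ry": 0, "rz": 0, "gripper": -1}, {"tx": -3.5, "ty": -3.5, "tz": 0, "rx": 0, "ry": 0, "rz": 0, "gripper": -1}, {"tx": -3.5, "ty": -3.5, "tz": 0, "rx": 0, "ry": 0, "rz": 0, "gripper": -1}, {"tx": -3.5, "ty": -3.5, "tz": 0, "rx": 0, "ry": 0, "rz": 0, "gripper": -1}, {"tx": -3.5, "ty": -3.5, "tz": 0, "rx": 0, "ry": 0, "rz": 0, "gripper": -1}, {"tx": -3.5, "ty": -3.5, "tz": 0, "rx": 0, "ry": 0, "rz": 0, "gripper": -1}, {"tx": -3.5, "ty": -3.5, "tz": 0, "rx": 0, "ry": 0, "rz": 0, "gripper": -1}, {"tx": -3.5, "ty": -3.5, "tz": 0, "rx": 0, "ry": 0, "rz": 0, "gripper": -1}])

```text
clock: 2.3
eef_pos: [509.0, -12.2, 196.6]
tcp_rot: [3.141, 0.001, 2.853]
contact_force: [0.7, 0.4, 0.2]
opening: 0.002
```

Emit:
move_arm(increments=[{"tx": -3.0, "ty": -3.0, "tz": 0, "rx": 0, "ry": 0, "rz": 7.5, "gripper": -1}, {"tx": 0, "ty": 0, "tz": 0, "rx": 0, "ry": 0, "rz": 7.5, "gripper": -1}, {"tx": 0, "ty": 0, "tz": 0, "rx": 0, "ry": 0, "rz": 7.5, "gripper": -1}, {"tx": 0, "ty": 0, "tz": 0, "rx": 0, "ry": 0, "rz": 7.5, "gripper": -1}, {"tx": 0, "ty": 0, "tz": 0, "rx": 0, "ry": 0, "rz": 7.5, "gripper": -1}, {"tx": 0, "ty": 0, "tz": 0, "rx": 0, "ry": 0, "rz": 7.5, "gripper": -1}, {"tx": 0, "ty": 0, "tz": 0, "rx": 0, "ry": 0, "rz": 7.5, "gripper": -1}, {"tx": 0, "ty": 0, "tz": 0, "rx": 0, "ry": 0, "rz": 0, "gripper": -1}])

```text
clock: 3.1
eef_pos: [528.4, -47.5, 196.4]
tcp_rot: [3.141, 0.0, 1.935]
contact_force: [-0.2, -0.3, 0.2]
opening: 0.003
```

Emit:
move_arm(increments=[{"tx": -3.2, "ty": 0.1, "tz": 0, "rx": 0, "ry": 0, "rz": 0, "gripper": -1}, {"tx": -3.2, "ty": 0.2, "tz": 0, "rx": 0, "ry": 0, "rz": 0, "gripper": -1}, {"tx": 0, "ty": 0, "tz": 3, "rx": 0, "ry": 0, "rz": 0, "gripper": -1}, {"tx": 0, "ty": 0, "tz": 3, "rx": 0, "ry": 0, "rz": 0, "gripper": -1}, {"tx": 0, "ty": 0, "tz": 0.9, "rx": 0, "ry": 0, "rz": 0, "gripper": -1}, {"tx": 0, "ty": 0, "tz": 0, "rx": 0, "ry": 0, "rz": 0, "gripper": -1}])

```text
clock: 3.7
eef_pos: [553.1, -105.9, 126.2]
tcp_rot: [-3.139, -0.002, 1.939]
contact_force: [0.4, -0.2, 1.2]
opening: 0.003
```

```bash
python3 - <<'E'
from h import *
out=[]
for c,w in (('scene',(170,290,200,350)),('top',(170,290,290,440))):
    p,d=r.grab_frame(c);a=p[w[0]:w[1],w[2]:w[3],::-1];out.append(cv2.resize(a,(480,384),interpolation=cv2.INTER_CUBIC))
    m=r.camera_model(c)
    for q,z in (('plunger_handle',120),('nozzle_top',114)):
      for k in r.place_of(q,c)[:3]: print(c,q,round(k['confidence'],2),np.round(k['location'],1),pt(c,d,*k['location'],z=z).round(1))
    for X in ([553.7,-106.5,114],[519,-1,127],r.sense()['eef_pos']):
        x=np.array(m['R'])@np.array(X)+m['t'];print(c,X,(m['fy']*x[1]/x[2]+m['cy']).round(1),(m['fx']*x[0]/x[2]+m['cx']).round(1))
cv2.imwrite('pics/c.png',cv2.resize(np.hstack(out),(800,320)))
s=r.sense();print(s['clock'],s['eef_pos'],s['contact_force'])
E
```

```text
scene plunger_handle 0.67 [230.5 308. ] [519.6  -1.5 120. ]
scene nozzle_top 0.66 [219.2 260.7] [ 554.9 -104.6  114. ]
scene nozzle_top 0.59 [173.8 210.2] [ 524. -299.  114.]
scene nozzle_top 0.57 [255.1 216.7] [ 683.4 -101.2  114. ]
scene [553.7, -106.5, 114] 218.5 260.5
scene [519, -1, 127] 228.1 308.3
scene [ 555.04106316 -106.14262429  128.68475248] 214.0 259.5
top plunger_handle 0.54 [232.8 329. ] [515.5   2.1 120. ]
top nozzle_top 0.44 [205.2 420.6] [ 583.7 -206.3  114. ]
top [553.7, -106.5, 114] 217.4 377.0
top [519, -1, 127] 230.7 330.5
top [ 554.92491316 -106.15723384  128.59760074] 215.4 377.7
4.0 [ 554.92491316 -106.15723384  128.59760074] [ 0.1607423  -0.67340246  0.19075678]
```

View pics/c.png

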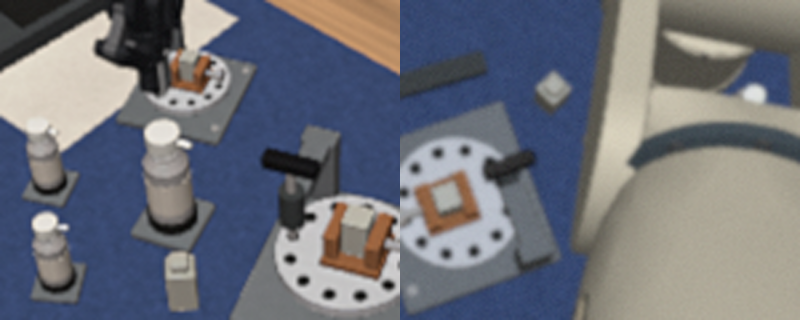

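```bash
python3 - <<'E'
from h import *
p,d=r.grab_frame('scene');P=cloud('scene',d);P[d==0]=np.nan
d0=np.load('scene0.npy')
ch=(abs(d-d0)>12)&(d>0)
for row in range(180,226,3):
    cs=[c for c in range(225,290) if ch[row,c]]
    if cs: Q=P[row,cs];print(row,cs[0],cs[-1],'med',np.nanmedian(Q,0).round(0))
a=p[170:240,220:310,::-1];cv2.imwrite('pics/d.png',cv2.resize(a,(765,595),interpolation=cv2.INTER_CUBIC))
s=r.sense();print(s['eef_pos'],s['tcp_rot'],s['contact_force'],s['qpos'])
E
```

```text
180 233 265 med [573. -89. 244.]
183 238 285 med [572. -90. 232.]
186 234 263 med [595. -90. 249.]
189 234 261 med [602. -88. 248.]
192 239 279 med [588. -84. 228.]
195 247 262 med [580. -94. 211.]
198 251 262 med [566. -97. 187.]
201 251 262 med [566. -97. 178.]
204 253 261 med [566. -96. 171.]
207 227 227 med [ 503. -288.   -1.]
213 270 270 med [ 462. -178.   16.]
[ 554.71841454 -106.12779749  128.36211452] [3.14009847e+00 9.39728575e-04 1.93703472e+00] [0.2132718  0.55693498 0.71089557] [-1.91685817e-01  3.34812452e-01  1.82829642e+00 -7.43479291e-06
  9.76718664e-01 -5.57920761e-01]
```

View pics/d.png

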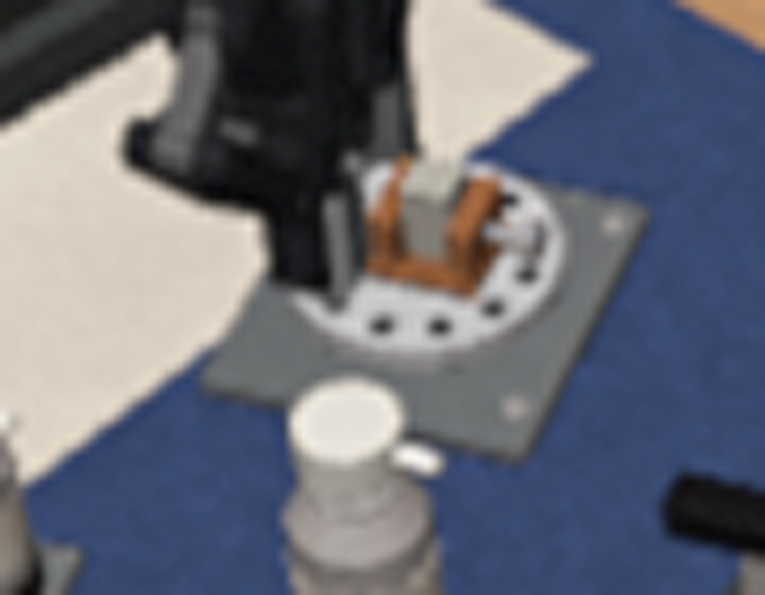

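The fingertip shows at px (260,205) in the scene view, about 30 mm higher than the reported TCP. I'll go down carefully and check how the tip moves in the images.

Emit:
move_arm(increments=[{"tx": 0, "ty": 0, "tz": 0.5, "rx": 0, "ry": 0, "rz": 0, "gripper": -1}, {"tx": 0, "ty": 0, "tz": 0.3, "rx": 0, "ry": 0, "rz": 0, "gripper": -1}, {"tx": 0, "ty": 0, "tz": 0, "rx": 0, "ry": 0, "rz": 0, "gripper": -1}])

```text
clock: 4.35
eef_pos: [553.6, -106.0, 118.7]
tcp_rot: [-3.141, -0.001, 1.937]
contact_force: [-0.3, 0.1, 0.4]
opening: 0.001
```

```bash
cat > tip.py <<'E'
from h import *
def tip():
    p,d=r.grab_frame('scene');P=cloud('scene',d);P[d==0]=np.nan
    d0=np.load('scene0.npy');ch=(abs(d-d0)>8)&(d>0)
    for row in range(192,232,2):
        cs=[c for c in range(245,272) if ch[row,c]]
        if len(cs)>2: print(row,cs[0],cs[-1],'med',np.nanmedian(P[row,cs],0).round(0))
    s=r.sense();print(s['clock'],s['eef_pos'].round(1),s['contact_force'].round(2));return p,d
E
python3 -c "
from tip import *
p,d=tip()
a=p[170:240,220:310,::-1];cv2.imwrite('pics/e.png',cv2.resize(a,(765,595),interpolation=cv2.INTER_CUBIC))"
```

```text
192 245 268 med [570. -92. 208.]
194 245 265 med [581. -84. 217.]
196 245 263 med [583. -83. 214.]
198 245 271 med [577. -96. 201.]
200 251 263 med [564. -97. 180.]
202 248 263 med [563. -98. 175.]
204 252 263 med [567. -96. 169.]
206 249 262 med [566. -98. 164.]
208 256 261 med [561. -99. 155.]
226 246 264 med [ 517. -185.    5.]
4.4 [ 553.7 -106.1  118.9] [-0.02  0.58  0.03]
```

Emit:
move_arm(increments=[{"tx": 0, "ty": 0, "tz": 0.2, "rx": 0, "ry": 0, "rz": 0, "gripper": -1}, {"tx": 0, "ty": 0, "tz": 0.2, "rx": 0, "ry": 0, "rz": 0, "gripper": -1}, {"tx": 0, "ty": 0, "tz": 0.2, "rx": 0, "ry": 0, "rz": 0, "gripper": -1}, {"tx": 0, "ty": 0, "tz": 0, "rx": 0, "ry": 0, "rz": 0, "gripper": -1}])

```text
clock: 4.8
eef_pos: [553.8, -106.1, 112.9]
tcp_rot: [-3.141, -0.0, 1.936]
contact_force: [-0.0, -0.4, 0.3]
opening: -0.0
```

```bash
python3 -c "
from tip import *
p,d=tip()
a=p[170:240,220:310,::-1];cv2.imwrite('pics/f.png',cv2.resize(a,(765,595),interpolation=cv2.INTER_CUBIC))"
```

```text
192 245 263 med [566. -91. 208.]
194 245 266 med [569. -92. 202.]
196 245 262 med [584. -83. 214.]
198 245 266 med [579. -86. 204.]
200 245 263 med [583. -87. 197.]
202 251 268 med [561. -96. 174.]
204 252 263 med [565. -97. 169.]
206 252 264 med [565. -98. 162.]
208 253 262 med [566. -97. 158.]
210 256 261 med [562. -97. 150.]
4.85 [ 553.9 -106.1  113.1] [-0.97  0.61  0.08]
```

View pics/f.png

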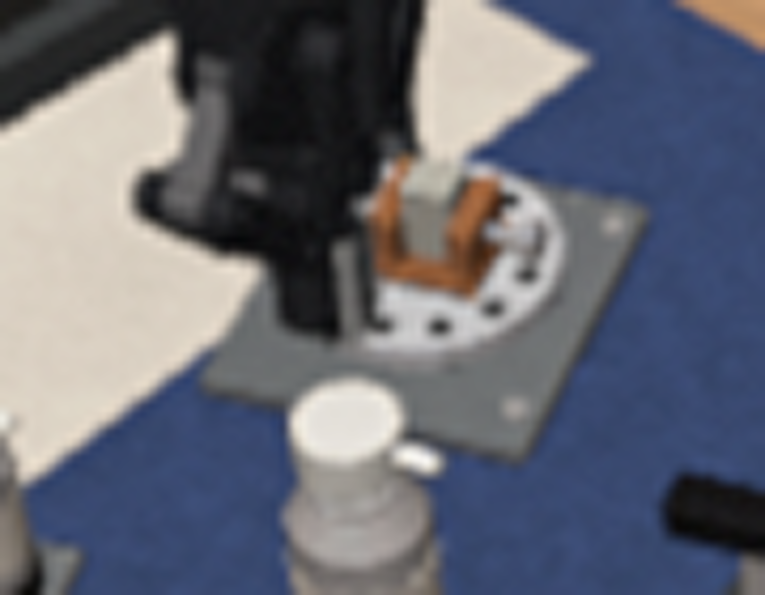

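The tip is at crop (345,340) and the cap top's centre is at (350,415). They are lined up laterally, with about 30 mm of gap left. The picture and the force sensor agree that the tip isn't touching yet, so I'll keep going down.

Emit:
move_arm(increments=[{"tx": 0, "ty": 0, "tz": 0.6, "rx": 0, "ry": 0, "rz": 0, "gripper": -1}, {"tx": 0, "ty": 0, "tz": 0.6, "rx": 0, "ry": 0, "rz": 0, "gripper": -1}, {"tx": 0, "ty": 0, "tz": 0.6, "rx": 0, "ry": 0, "rz": 0, "gripper": -1}, {"tx": 0, "ty": 0, "tz": 0, "rx": 0, "ry": 0, "rz": 0, "gripper": -1}])

```text
clock: 5.25
eef_pos: [553.2, -106.0, 94.1]
tcp_rot: [-3.14, -0.001, 1.936]
contact_force: [-0.6, -0.4, -0.1]
opening: -0.002
```

```bash
python3 -c "
from tip import *
p,d=tip()
a=p[170:240,220:310,::-1];cv2.imwrite('pics/g.png',cv2.resize(a,(765,595),interpolation=cv2.INTER_CUBIC))"
```

```text
192 245 267 med [570. -88. 213.]
194 245 265 med [575. -89. 208.]
196 245 265 med [569. -91. 198.]
198 245 271 med [566. -93. 191.]
200 245 264 med [568. -93. 185.]
202 245 263 med [585. -82. 200.]
204 245 264 med [585. -81. 195.]
206 245 264 med [586. -84. 188.]
208 252 271 med [564. -93. 161.]
210 253 264 med [564. -97. 152.]
212 253 267 med [562. -98. 145.]
214 246 266 med [561. -98. 138.]
216 256 262 med [565. -98. 133.]
5.3 [ 553.6 -106.    94.6] [-0.05 -0.31 -0.01]
```

View pics/g.png

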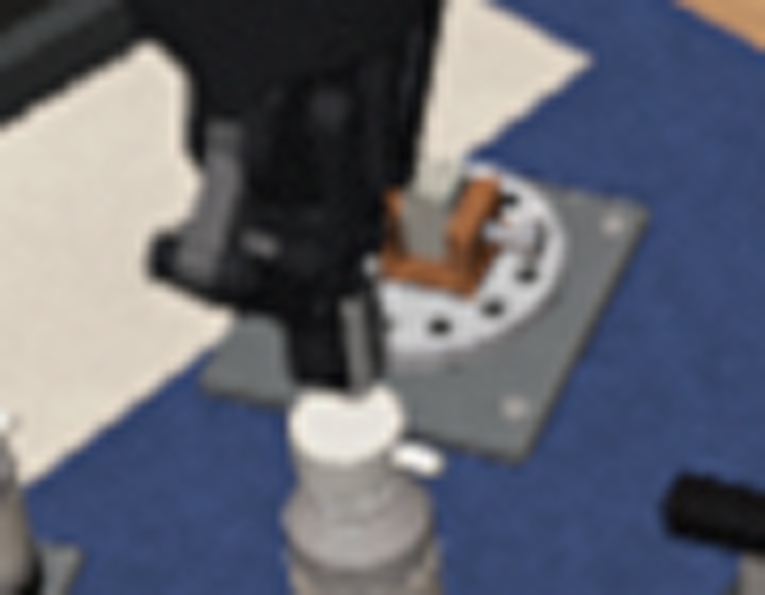

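The tip is now at crop (350,388), just above the cap's rear half, with about 10 mm left. The last part goes by force.

Emit:
move_arm(increments=[{"tx": 0, "ty": 0, "tz": 0.4, "rx": 0, "ry": 0, "rz": 0, "gripper": -1}, {"tx": 0, "ty": 0, "tz": 0.4, "rx": 0, "ry": 0, "rz": 0, "gripper": -1}, {"tx": 0, "ty": 0, "tz": 0.1, "rx": 0, "ry": 0, "rz": 0, "gripper": -1}, {"tx": 0, "ty": 0, "tz": 0, "rx": 0, "ry": 0, "rz": 0, "gripper": -1}])

```text
clock: 5.7
eef_pos: [553.9, -106.1, 86.1]
tcp_rot: [-3.141, -0.0, 1.937]
contact_force: [-0.3, 0.9, 1.2]
opening: 0.003
```

Emit:
move_arm(increments=[{"tx": 0, "ty": 0, "tz": 0.2, "rx": 0, "ry": 0, "rz": 0, "gripper": -1}, {"tx": 0, "ty": 0, "tz": 0, "rx": 0, "ry": 0, "rz": 0, "gripper": -1}])

```text
clock: 5.9
eef_pos: [554.0, -106.2, 84.2]
tcp_rot: [-3.142, -0.0, 1.936]
contact_force: [-0.2, -0.9, -0.1]
opening: 0.001
```

Emit:
move_arm(increments=[{"tx": 0, "ty": 0, "tz": 0.2, "rx": 0, "ry": 0, "rz": 0, "gripper": -1}, {"tx": 0, "ty": 0, "tz": 0, "rx": 0, "ry": 0, "rz": 0, "gripper": -1}])

```text
clock: 6.1
eef_pos: [553.9, -106.1, 82.1]
tcp_rot: [-3.141, -0.0, 1.937]
contact_force: [0.1, 0.0, 0.3]
opening: -0.003
```

Emit:
move_arm(increments=[{"tx": 0, "ty": 0, "tz": 0.2, "rx": 0, "ry": 0, "rz": 0, "gripper": -1}, {"tx": 0, "ty": 0, "tz": 0, "rx": 0, "ry": 0, "rz": 0, "gripper": -1}])

```text
clock: 6.3
eef_pos: [553.9, -106.1, 80.0]
tcp_rot: [-3.141, -0.0, 1.936]
contact_force: [-0.6, 0.1, 0.5]
opening: 0.003
```

Emit:
move_arm(increments=[{"tx": 0, "ty": 0, "tz": 0.2, "rx": 0, "ry": 0, "rz": 0, "gripper": -1}, {"tx": 0, "ty": 0, "tz": 0, "rx": 0, "ry": 0, "rz": 0, "gripper": -1}])

```text
clock: 6.5
eef_pos: [554.2, -106.2, 78.2]
tcp_rot: [3.141, 0.0, 1.936]
contact_force: [-0.8, -0.1, 1.4]
opening: -0.001
```

```bash
python3 -c "
from tip import *
p,d=tip()
a=p[170:240,220:310,::-1];cv2.imwrite('pics/i.png',cv2.resize(a,(765,595),interpolation=cv2.INTER_CUBIC))"
```

```text
192 245 269 med [569. -88. 213.]
194 245 268 med [571. -86. 208.]
196 245 268 med [571. -88. 204.]
198 245 267 med [574. -87. 199.]
200 245 271 med [575. -89. 192.]
202 245 266 med [570. -94. 181.]
204 245 265 med [567. -91. 175.]
206 245 265 med [569. -91. 168.]
208 245 264 med [586. -83. 184.]
210 245 264 med [587. -82. 179.]
212 245 264 med [588. -85. 168.]
214 253 266 med [566. -95. 142.]
216 253 265 med [567. -97. 135.]
218 254 270 med [565. -97. 130.]
220 255 268 med [565. -98. 122.]
6.55 [ 554.2 -106.2   78.3] [-0.56  0.41  2.12]
```

Emit:
move_arm(increments=[{"tx": 0, "ty": 0, "tz": 0.2, "rx": 0, "ry": 0, "rz": 0, "gripper": -1}, {"tx": 0, "ty": 0, "tz": 0, "rx": 0, "ry": 0, "rz": 0, "gripper": -1}])

```text
clock: 6.75
eef_pos: [554.2, -106.2, 76.3]
tcp_rot: [3.141, 0.0, 1.937]
contact_force: [0.1, 0.7, 2.7]
opening: -0.004
```

Emit:
move_arm(increments=[{"tx": 0, "ty": 0, "tz": 0.2, "rx": 0, "ry": 0, "rz": 0, "gripper": -1}, {"tx": 0, "ty": 0, "tz": 0, "rx": 0, "ry": 0, "rz": 0, "gripper": -1}])

```text
clock: 6.95
eef_pos: [554.2, -106.2, 74.3]
tcp_rot: [3.141, 0.0, 1.937]
contact_force: [-0.4, -0.2, 3.4]
opening: 0.003
```

Emit:
move_arm(increments=[{"tx": 0, "ty": 0, "tz": 0.1, "rx": 0, "ry": 0, "rz": 0, "gripper": -1}, {"tx": 0, "ty": 0, "tz": 0, "rx": 0, "ry": 0, "rz": 0, "gripper": -1}])

```text
clock: 7.15
eef_pos: [554.2, -106.2, 73.3]
tcp_rot: [3.141, 0.0, 1.937]
contact_force: [0.5, 0.6, 4.0]
opening: 0.001
```

Emit:
move_arm(increments=[{"tx": 0, "ty": 0, "tz": 0.1, "rx": 0, "ry": 0, "rz": 0, "gripper": -1}, {"tx": 0, "ty": 0, "tz": 0, "rx": 0, "ry": 0, "rz": 0, "gripper": -1}])

```text
clock: 7.35
eef_pos: [554.3, -106.2, 73.0]
tcp_rot: [3.141, 0.0, 1.936]
contact_force: [-1.6, 1.5, 10.8]
opening: -0.004
```

Emit:
move_arm(increments=[{"tx": 0, "ty": 0, "tz": 0.05, "rx": 0, "ry": 0, "rz": 0, "gripper": -1}, {"tx": 0, "ty": 0, "tz": 0, "rx": 0, "ry": 0, "rz": 0, "gripper": -1}])

```text
clock: 7.55
eef_pos: [554.4, -106.2, 72.9]
tcp_rot: [3.141, 0.0, 1.937]
contact_force: [-3.7, 0.7, 14.4]
opening: -0.003
```

```bash
python3 -c "
from tip import *
p,d=tip()
a=p[170:240,220:310,::-1];cv2.imwrite('pics/j.png',cv2.resize(a,(765,595),interpolation=cv2.INTER_CUBIC))
s=r.sense();print(s['contact_force'],s['wrist_torque'])"
```

```text
192 245 269 med [569. -90. 213.]
194 245 269 med [571. -89. 208.]
196 245 269 med [570. -88. 204.]
198 245 269 med [569. -87. 198.]
200 245 267 med [574. -88. 194.]
202 245 265 med [577. -89. 189.]
204 245 265 med [570. -91. 177.]
206 245 265 med [568. -91. 171.]
208 245 264 med [570. -91. 164.]
210 245 264 med [588. -82. 181.]
212 245 264 med [588. -82. 174.]
214 246 266 med [585. -87. 163.]
216 253 265 med [566. -95. 135.]
218 254 270 med [565. -99. 128.]
220 254 263 med [567. -98. 124.]
222 254 269 med [ 568. -101.  118.]
224 257 271 med [ 557. -109.  103.]
226 248 271 med [551. -89.  99.]
228 255 264 med [ 565. -100.   97.]
7.6 [ 554.4 -106.2   72.9] [-3.17  0.85 14.47]
[-3.17457963  0.85314794 14.46931031] [0.15521206 0.61090033 0.03487807]
```

View pics/j.png

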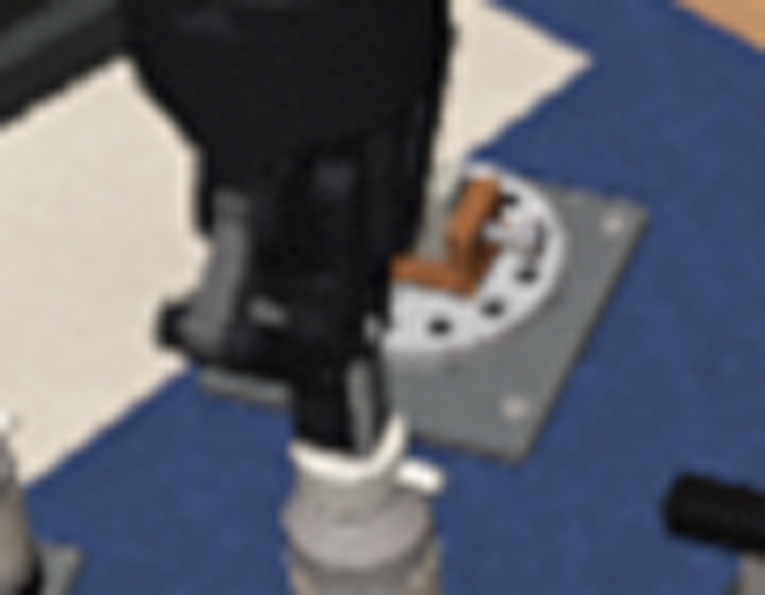

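The cap is fully down. The travel was 79→73, the force rose from 4 N to 14 N at the stop, and the spout dropped from crop y 458 to 478. The cap contact also puts the true fingertip 35 mm above the reported TCP. Next I release the cap, rise and move over the handle.

Emit:
move_arm(increments=[{"tx": 0, "ty": 0, "tz": -0.4, "rx": 0, "ry": 0, "rz": 0, "gripper": -1}, {"tx": 0, "ty": 0, "tz": -0.6, "rx": 0, "ry": 0, "rz": 0, "gripper": -1}, {"tx": 0, "ty": 0, "tz": -2.5, "rx": 0, "ry": 0, "rz": 0, "gripper": -1}, {"tx": 0, "ty": 0, "tz": -2.5, "rx": 0, "ry": 0, "rz": 0, "gripper": -1}, {"tx": 3.7, "ty": 0.1, "tz": 0, "rx": 0, "ry": 0, "rz": 0, "gripper": 0}, {"tx": 3.7, "ty": 0.2, "tz": 0, "rx": 0, "ry": 0, "rz": 0, "gripper": 0}, {"tx": 3.7, "ty": 0.2, "tz": 0, "rx": 0, "ry": 0, "rz": 0, "gripper": 0}, {"tx": 0, "ty": 0, "tz": 0, "rx": 0, "ry": 0, "rz": 0, "gripper": 0}, {"tx": 0, "ty": 0, "tz": 0, "rx": 0, "ry": 0, "rz": 0, "gripper": 0}], squeeze=25)

```text
clock: 8.5
eef_pos: [518.7, -0.2, 131.8]
tcp_rot: [-3.141, 0.0, 1.938]
contact_force: [1.3, 0.3, 0.9]
opening: 0.499
```

```bash
python3 - <<'E'
from h import *
p,d=r.grab_frame('scene');P=cloud('scene',d)
cv2.imwrite('pics/k.png',cv2.resize(p[165:255,245:355,::-1],(770,630))[:600])
m=(np.hypot(P[...,0]-555,P[...,1]+106)<30)&(P[...,2]>104)&(P[...,2]<125)&(d>0);Q=P[m];print('cap',len(Q),Q.mean(0),np.median(Q[:,2]))
q,e=r.grab_frame('top');P=cloud('top',e)
m=(np.hypot(P[...,0]-555,P[...,1]+106)<30)&(P[...,2]>104)&(P[...,2]<125)&(e>0);Q=P[m];print('cap',len(Q),Q.mean(0) if len(Q) else '')
s=r.sense();print(s['clock'],s['eef_pos'].round(1),s['contact_force'].round(1),s['opening'],s['tcp_rot'])
E
```

```text
cap 144 [ 556.62042992 -102.92856801  111.02864785] 111.72445649135383
cap 12 [544.95298365 -89.58957147 108.263157  ]
8.6 [519.3  -1.2 131.8] [-0.3  0.1  0.7] 0.49884197535055175 [-3.14157835e+00  2.80662101e-04  1.93646732e+00]
```

View pics/k.png

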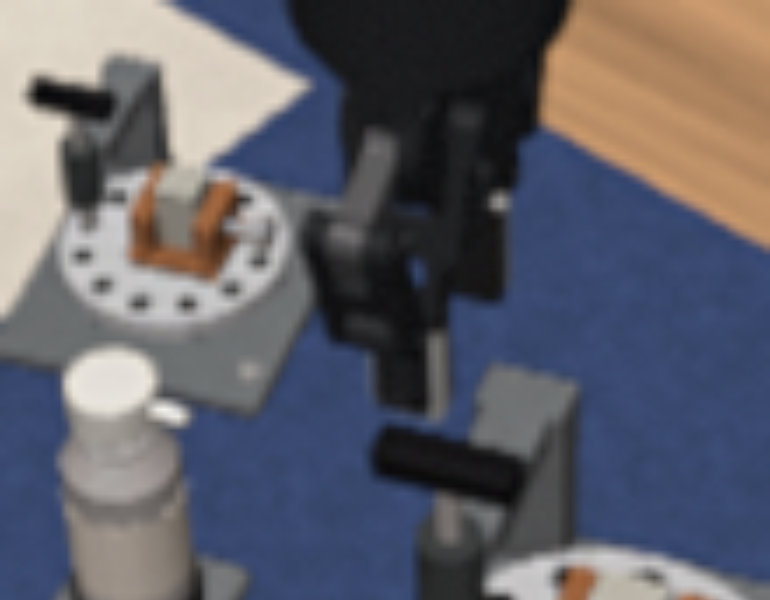

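The cap is back up (depth about 112, as before) with its crop top at (110,380). The open jaws straddle the handle: finger tips at (410,405) and (480,290), handle centre at (447,463), and the midpoint columns match. I'll go down about 65 mm with force checks.

Emit:
move_arm(increments=[{"tx": 0, "ty": 0, "tz": 2, "rx": 0, "ry": 0, "rz": 0, "gripper": 0}, {"tx": 0, "ty": 0, "tz": 2, "rx": 0, "ry": 0, "rz": 0, "gripper": 0}, {"tx": 0, "ty": 0, "tz": 0, "rx": 0, "ry": 0, "rz": 0, "gripper": 0}])

```text
clock: 8.9
eef_pos: [517.4, -1.7, 89.6]
tcp_rot: [-3.138, -0.001, 1.935]
contact_force: [0.1, -0.1, -0.6]
opening: 0.502
```

Emit:
move_arm(increments=[{"tx": 0, "ty": 0, "tz": 0.6, "rx": 0, "ry": 0, "rz": 0, "gripper": 0}, {"tx": 0, "ty": 0, "tz": 0.6, "rx": 0, "ry": 0, "rz": 0, "gripper": 0}, {"tx": 0, "ty": 0, "tz": 0, "rx": 0, "ry": 0, "rz": 0, "gripper": 0}])

```text
clock: 9.2
eef_pos: [519.0, -0.9, 79.6]
tcp_rot: [-3.141, -0.0, 1.936]
contact_force: [-0.3, 0.2, -0.9]
opening: 0.495
```

Emit:
move_arm(increments=[{"tx": 0, "ty": 0, "tz": 0.6, "rx": 0, "ry": 0, "rz": 0, "gripper": 0}, {"tx": 0, "ty": 0, "tz": 0.6, "rx": 0, "ry": 0, "rz": 0, "gripper": 0}, {"tx": 0, "ty": 0, "tz": 0, "rx": 0, "ry": 0, "rz": 0, "gripper": 0}])

```text
clock: 9.5
eef_pos: [518.5, -0.6, 67.0]
tcp_rot: [-3.141, -0.0, 1.937]
contact_force: [-0.3, 0.6, -0.6]
opening: 0.499
```

```bash
python3 - <<'E'
from h import *
p,d=r.grab_frame('scene')
cv2.imwrite('pics/l.png',cv2.resize(p[180:260,260:360,::-1],(750,600)))
s=r.sense();print(s['clock'],s['eef_pos'].round(1),s['contact_force'].round(1),s['opening'],s['tcp_rot'])
E
```

```text
9.55 [518.7  -0.6  67.4] [ 0.2 -1.   0.5] 0.49635186394595526 [-3.14081810e+00 -2.87346346e-04  1.93659319e+00]
```

View pics/l.png

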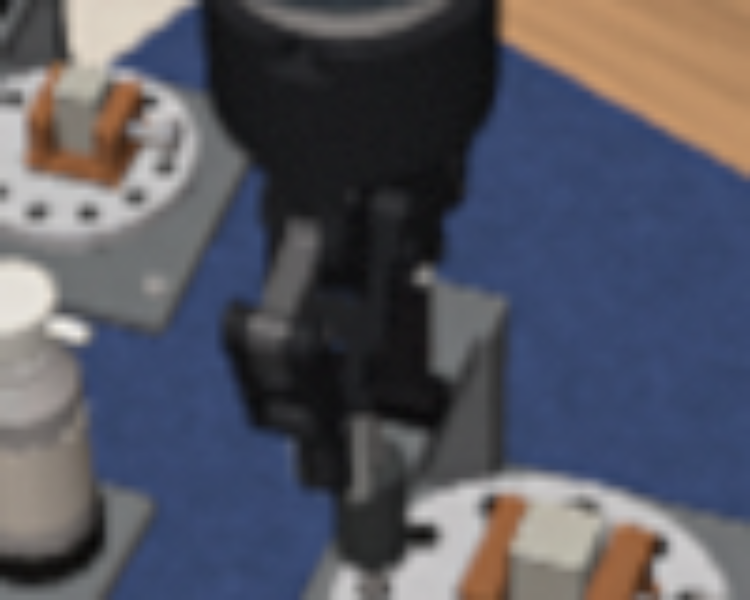

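Emit:
move_arm(increments=[{"tx": 0, "ty": 0, "tz": 0, "rx": 0, "ry": 0, "rz": 0, "gripper": -1}, {"tx": 0, "ty": 0, "tz": 0, "rx": 0, "ry": 0, "rz": 0, "gripper": -1}, {"tx": 0, "ty": 0, "tz": 0, "rx": 0, "ry": 0, "rz": 0, "gripper": -1}, {"tx": 0, "ty": 0, "tz": 0, "rx": 0, "ry": 0, "rz": 0, "gripper": -1}, {"tx": 0, "ty": 0, "tz": 0, "rx": 0, "ry": 0, "rz": 0, "gripper": -1}], squeeze=25)

```text
clock: 10.05
eef_pos: [518.9, -0.8, 68.0]
tcp_rot: [-3.141, 0.0, 1.937]
contact_force: [-2.7, -0.8, 5.4]
opening: 0.154
```

```bash
python3 - <<'E'
from h import *
s=r.sense();print(s)
m=r.camera_model('scene')
for X in ([543,8,107],[543,8,72]):
    x=np.array(m['R'])@np.array(X)+m['t'];print(X,(m['fy']*x[1]/x[2]+m['cy']).round(1),(m['fx']*x[0]/x[2]+m['cx']).round(1))
E
```

```text
{'clock': 10.05, 'qpos': array([-4.26746906e-03,  3.56456512e-01,  1.96722080e+00, -1.52347301e-04,
        8.18055893e-01, -3.69915474e-01]), 'qvel': array([-1.93995636e-03,  1.01412473e-04,  4.17224613e-04, -7.88339605e-05,
        6.86048725e-04, -1.61495309e-03]), 'joint_efforts': array([ 5.92576470e-01, -4.97878075e+01, -2.59019601e+01,  2.39359019e-01,
       -9.38956887e-01, -2.60304281e-02]), 'eef_pos': array([518.89272514,  -0.7563537 ,  68.02544273]), 'tcp_rot': array([-3.14142141e+00,  5.28335605e-05,  1.93654849e+00]), 'contact_force': array([-2.73153711, -0.80749426,  5.36234292]), 'wrist_torque': array([-0.15351113,  0.495125  , -0.02084901]), 'opening': 0.15419985621004823}
[543, 8, 107] 243.3 304.2
[543, 8, 72] 254.5 304.7
```

The opening is 13 mm, which matches the 14 mm handle and not the 8 mm stem. I'll firm up the grip and pull.

Emit:
move_arm(increments=[{"tx": 0, "ty": 0, "tz": 0, "rx": 0, "ry": 0, "rz": 0, "gripper": -1}, {"tx": 0, "ty": 0, "tz": 0, "rx": 0, "ry": 0, "rz": 0, "gripper": -1}, {"tx": 0, "ty": 0, "tz": -0.2, "rx": 0, "ry": 0, "rz": 0, "gripper": -1}, {"tx": 0, "ty": 0, "tz": -0.2, "rx": 0, "ry": 0, "rz": 0, "gripper": -1}, {"tx": 0, "ty": 0, "tz": 0, "rx": 0, "ry": 0, "rz": 0, "gripper": -1}], squeeze=70)

```text
clock: 10.55
eef_pos: [518.8, -0.7, 71.5]
tcp_rot: [-3.141, -0.0, 1.936]
contact_force: [1.3, -0.7, -7.8]
opening: 0.151
```

Emit:
move_arm(increments=[{"tx": 0, "ty": 0, "tz": -0.3, "rx": 0, "ry": 0, "rz": 0, "gripper": -1}, {"tx": 0, "ty": 0, "tz": -0.3, "rx": 0, "ry": 0, "rz": 0, "gripper": -1}, {"tx": 0, "ty": 0, "tz": 0, "rx": 0, "ry": 0, "rz": 0, "gripper": -1}])

```text
clock: 10.85
eef_pos: [518.8, -0.7, 77.9]
tcp_rot: [-3.141, -0.0, 1.937]
contact_force: [0.4, -1.3, -8.2]
opening: 0.149
```

Emit:
move_arm(increments=[{"tx": 0, "ty": 0, "tz": -0.3, "rx": 0, "ry": 0, "rz": 0, "gripper": -1}, {"tx": 0, "ty": 0, "tz": -0.3, "rx": 0, "ry": 0, "rz": 0, "gripper": -1}, {"tx": 0, "ty": 0, "tz": 0, "rx": 0, "ry": 0, "rz": 0, "gripper": -1}])

```text
clock: 11.15
eef_pos: [518.8, -0.7, 84.0]
tcp_rot: [-3.141, -0.0, 1.937]
contact_force: [0.2, -1.4, -10.3]
opening: 0.152
```

Emit:
move_arm(increments=[{"tx": 0, "ty": 0, "tz": -0.3, "rx": 0, "ry": 0, "rz": 0, "gripper": -1}, {"tx": 0, "ty": 0, "tz": 0, "rx": 0, "ry": 0, "rz": 0, "gripper": -1}])

```text
clock: 11.35
eef_pos: [518.8, -0.7, 86.9]
tcp_rot: [-3.141, -0.0, 1.937]
contact_force: [0.3, -2.3, -11.7]
opening: 0.149
```

Emit:
move_arm(increments=[{"tx": 0, "ty": 0, "tz": -0.1, "rx": 0, "ry": 0, "rz": 0, "gripper": -1}, {"tx": 0, "ty": 0, "tz": 0, "rx": 0, "ry": 0, "rz": 0, "gripper": -1}])

```text
clock: 11.55
eef_pos: [518.8, -0.7, 87.7]
tcp_rot: [-3.141, -0.0, 1.937]
contact_force: [0.6, -1.8, -12.7]
opening: 0.148
```

Emit:
move_arm(increments=[{"tx": 0, "ty": 0, "tz": -0.1, "rx": 0, "ry": 0, "rz": 0, "gripper": -1}, {"tx": 0, "ty": 0, "tz": 0, "rx": 0, "ry": 0, "rz": 0, "gripper": -1}])

```text
clock: 11.75
eef_pos: [518.7, -0.7, 88.3]
tcp_rot: [-3.141, -0.0, 1.936]
contact_force: [2.7, -2.5, -18.8]
opening: 0.148
```

The stop is reached: 20 mm of lift, and the force stepped from 12.7 to 18.8 N. One check that it holds, then a look.

Emit:
move_arm(increments=[{"tx": 0, "ty": 0, "tz": 0, "rx": 0, "ry": 0, "rz": 0, "gripper": -1}, {"tx": 0, "ty": 0, "tz": 0, "rx": 0, "ry": 0, "rz": 0, "gripper": -1}, {"tx": 0, "ty": 0, "tz": 0, "rx": 0, "ry": 0, "rz": 0, "gripper": -1}, {"tx": 0, "ty": 0, "tz": 0, "rx": 0, "ry": 0, "rz": 0, "gripper": -1}, {"tx": 0, "ty": 0, "tz": 0, "rx": 0, "ry": 0, "rz": 0, "gripper": -1}])

```text
clock: 12.25
eef_pos: [518.7, -0.7, 88.3]
tcp_rot: [-3.141, -0.0, 1.937]
contact_force: [2.7, -2.6, -25.1]
opening: 0.146
```

```bash
python3 - <<'E'
from h import *
p,d=r.grab_frame('scene')
cv2.imwrite('pics/m.png',cv2.resize(p[190:320,215:385,::-1],(785,600),interpolation=cv2.INTER_CUBIC))
for k in r.place_of('plunger_tip','scene')[:2]: print('tip',k['confidence'],k['location'],pt('scene',d,*k['location'],z=44))
d0=np.load('scene0.npy');P=cloud('scene',d)
m=(np.hypot(P[...,0]-555,P[...,1]+106)<30)&(P[...,2]>104)&(P[...,2]<125)&(d>0);print('cap',np.median(P[m][:,2]))
m=(np.hypot(P[...,0]-601,P[...,1]+50)<40)&(P[...,2]>40)&(P[...,2]<70);print('seal',P[m].mean(0))
s=r.sense();print(s['clock'],s['eef_pos'].round(1),s['contact_force'].round(1),s['opening'])
E
```

```text
cap 111.892309651377
seal [611.1571517  -39.67807912  46.92507187]
12.35 [518.7  -0.7  88.3] [  3.4  -2.5 -26. ] 0.15145595201765039
```

View pics/m.png

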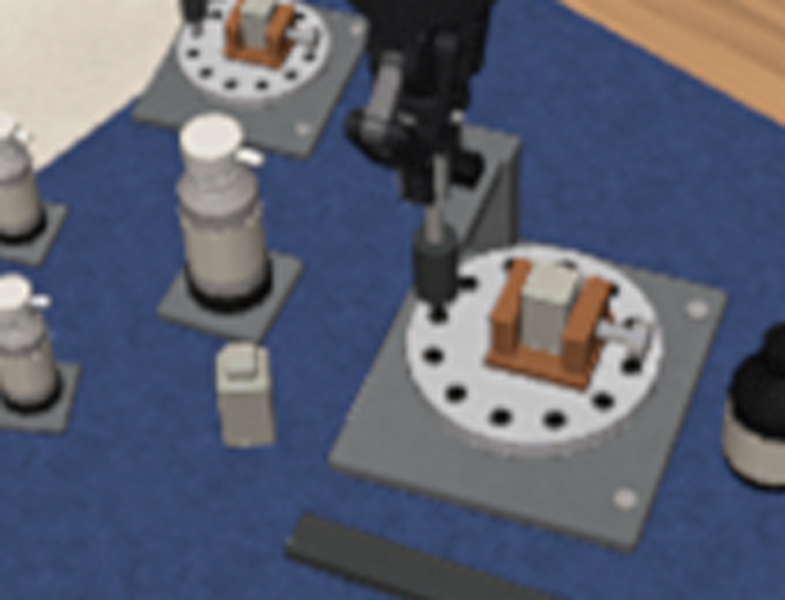

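The picture shows the stem extended above the barrel (435,200), the hole under the pin open (438,315), and the can, seal stone and paperweight where they were. The stop force is creeping up, so I'll ease the overpull slightly and watch it settle.

Emit:
move_arm(increments=[{"tx": 0, "ty": 0, "tz": 0.03, "rx": 0, "ry": 0, "rz": 0, "gripper": -1}, {"tx": 0, "ty": 0, "tz": 0, "rx": 0, "ry": 0, "rz": 0, "gripper": -1}, {"tx": 0, "ty": 0, "tz": 0, "rx": 0, "ry": 0, "rz": 0, "gripper": -1}, {"tx": 0, "ty": 0, "tz": 0, "rx": 0, "ry": 0, "rz": 0, "gripper": -1}, {"tx": 0, "ty": 0, "tz": 0, "rx": 0, "ry": 0, "rz": 0, "gripper": -1}], squeeze=80)

```text
clock: 12.85
eef_pos: [518.8, -0.7, 88.3]
tcp_rot: [-3.141, -0.0, 1.937]
contact_force: [1.9, -3.5, -22.9]
opening: 0.146
```

Emit:
move_arm(increments=[{"tx": 0, "ty": 0, "tz": 0, "rx": 0, "ry": 0, "rz": 0, "gripper": -1}, {"tx": 0, "ty": 0, "tz": 0, "rx": 0, "ry": 0, "rz": 0, "gripper": -1}, {"tx": 0, "ty": 0, "tz": 0, "rx": 0, "ry": 0, "rz": 0, "gripper": -1}, {"tx": 0, "ty": 0, "tz": 0, "rx": 0, "ry": 0, "rz": 0, "gripper": -1}, {"tx": 0, "ty": 0, "tz": 0, "rx": 0, "ry": 0, "rz": 0, "gripper": -1}, {"tx": 0, "ty": 0, "tz": 0, "rx": 0, "ry": 0, "rz": 0, "gripper": -1}, {"tx": 0, "ty": 0, "tz": 0, "rx": 0, "ry": 0, "rz": 0, "gripper": -1}, {"tx": 0, "ty": 0, "tz": 0, "rx": 0, "ry": 0, "rz": 0, "gripper": -1}])

```text
clock: 13.65
eef_pos: [518.8, -0.7, 88.4]
tcp_rot: [-3.141, -0.0, 1.937]
contact_force: [0.2, -2.5, -24.9]
opening: 0.145
```

```bash
python3 -c "
from rig import r
print(r.sign_off()); s=r.sense(); print(s['clock'],s['eef_pos'],s['contact_force'],s['opening'])"
```

```text
the job is handed in; nothing more can be done
None
the job is handed in; nothing more can be done
```

I pressed the large can's nozzle cap fully down once and let it spring back. Then I gripped the larger turntable's plunger by its T-handle, pulled it straight up to its stop, and handed in at about 13.7 s still holding it there.

**Last checks**
- **Cap press:** the cap went down about 6 mm, and the force rose from 4 N to 14 N at the bottom. Depth afterwards read about 112 mm, the same as before the press.
- **Plunger pull:** it lifted about 20 mm, and the force followed the spring up to about 12.7 N, then jumped at the stop. The final hold was about 25 N with an 80 N grip on the roughly 13 mm opening. The picture shows the stem extended.
- **Other things on the desk:** seal stone, can and paperweight had not moved in the scene view. I didn't check the rest separately.

**What disagreed**
- **Fingertip height:** the reported TCP was about 35 mm below the fingertips seen in the images, and the cap contact confirmed this. I set the press and grasp heights by picture and force instead.
- **Force at the stop:** it crept from 19 to 26 N, so I eased the pull by 0.3 mm. It then read 22.9 and 24.9 N, so it may not have settled completely.
- **Plunger tip:** the detector did not find it in the last picture, so the lift rests on arm travel, force and the picture.

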